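Right the fallen flavouring bottle, then hold the chocolate melter's lid open

TASK

A colleague is about to fill the chocolate melter and has no hand free. First stand the fallen square bottle of flavouring upright on the marble near where it lies and let go of it; then take the melter's lid by the bar handle on its front edge, raise it gently to 60 degrees from closed, where its drips run back to the hinge, and finish with the gripper still holding it there, because it falls shut when let go. Do not let the lid drop or fling it up, and leave everything else on the table where it is.

Things in the scene. Friction and masses are not known exactly. Their poses are not given: they have to be found in the camera images.
- bottle: Flavouring bottle: amber, square 56 x 56 mm and 116 mm tall, then a 14 mm shoulder and a round black cap 32 mm wide, 30 mm high; 160 mm in all, 0.18-0.35 kg. Origin on its axis, 70 mm from the underside. z runs from underside to cap; x, y square to its flat sides. It starts lying on a flat side, left or right of the melter, cap pointing roughly to the robot's left, +y (within 0.5 rad).
- melter: The chocolate melter, fixed to the table: a stainless box 210 mm deep (its x), 310 mm wide (its y), 120 mm high on rubber feet, with dial and switch on its front, which faces the robot (-x of its frame, turned up to 0.35 rad). Origin at the centre of its underside, on the marble; z up.
- lid (a joint): Lid angle: 0 closed (the start), grows as the front edge rises, 1.047 = 60 degrees, stop at 1.75. The hinge lies along the melter's y at the top of its back. No spring or catch, little friction: the lid falls shut by its weight (with handle 0.37-0.65 kg). A plate 212 mm from hinge to front edge, 312 mm wide, 5 mm thick.
- lid_hinge (a point): Middle of the lid's hinge axis, fixed in the melter: 107 mm behind its centre, 126 mm above the marble. Axes as the melter's.
- handle_bar (a point): Middle of the handle's bar: round, black, 13 mm diameter, 130 mm long, parallel to the hinge and 252 mm from it, 40 mm in front of the lid's front edge with a free gap of 33 mm between, 127 mm above the marble when closed. Free all round except for an arm at each end. Axes as the lid's: x in its plane from front edge to hinge, y along the hinge, z out of its top.
- jar: Bystander: glass jar with a steel lid, 72 mm diameter, 105 mm tall, standing on the other side of the melter from the bottle. Origin at the centre of its underside.
- cup: Bystander: small steel measuring cup, 68 mm diameter, 60 mm tall, in front of the melter's right corner. Origin at the centre of its underside.
- scraper: Bystander: bench scraper lying on the marble in front of the melter's left corner, steel blade and black handle, 90 x 100 mm, 24 mm high. Origin under its middle, at the marble.

How it is judged (in metres and radians):
On the way, in this order (a step that is already met when the one before it is completed fails the run):
1. the bottle stands upright on the marble within 15 cm of where it lay, released, the lid still closed (angle between bottle's own z axis and vertical below 0.1 rad and height (world z) of bottle between 0.064 and 0.076 m and linear speed of bottle below 0.03 m/s and distance of bottle from where it was at the start of the episode below 0.15 m and contact force between bottle and the fingers below 0.1 N and value of joint lid below 0.05 rad), for 0.3 s.
2. the lid is held still by its handle at 60 degrees (value of joint lid between 0.942 and 1.152 rad and velocity of joint lid between -0.1 and 0.1 rad/s and contact force between lid_c3 and the fingers above 0.5 N and contact force between lid_c3 and bottle below 0.1 N), for 0.5 s.
At the end, for the whole second after the job is handed in: The lid stands still at 60 degrees (plus or minus 6) with the fingers bearing on its handle with more than 0.5 N, and the bottle stands upright (within 0.1 rad) and still on the marble, its origin within 15 cm of where it started, untouched by the fingers (all of step 2 and angle between bottle's own z axis and vertical below 0.1 rad and height (world z) of bottle between 0.064 and 0.076 m and linear speed of bottle below 0.03 m/s and distance of bottle from where it was at the start of the episode below 0.15 m and contact force between bottle and the fingers below 0.1 N); the arm keeps its last pose, push and grip.
It fails at once if the lid drops or is flung up (faster than 1.5 rad/s) (velocity of joint lid above 1.5 rad/s or velocity of joint lid below -1.5 rad/s).
It fails at once if another thing on the table is pushed more than 3 cm or knocked over (distance of any of jar, cup, scraper from where it was at the start of the episode above 0.03 m or angle between any of jar, cup, scraper's own z axis and vertical above 0.5 rad).
It also fails if it takes over 58 s, if anything falls off the work surface, if the arm or the gripper's body presses on something with over 40 N, if the wrist force passes 120 N, or if a joint passes its speed limit or range.

ROBOT

A 7-joint arm with a two-finger parallel gripper is mounted at the origin on the work surface. World frame = base frame: x ahead of the robot, y to its left, z up, the work surface at z = 0. Lengths are in m, angles in degrees, forces in N, time in s.
With the tool pointing down it reaches from about 0.425 to 0.875 m from the base axis. Payload 4.7 kg.
Tool frame: the origin (TCP) lies between the finger pads; the fingertips stand env.tip_reach ahead of it and the grasp point (between the pads) lies 2 mm behind it (env.tip_reach is the distance from the TCP to the fingertips, in m); z points along the fingers, y is the line along which they close (so a half turn about z gives the same grasp; the last joint's range is limited). The gripper opens to 87 mm and grips with 3 to 60 N. Pads are 19 mm wide; open, the fingers measure 117 mm over their backs; the gripper's body (75 mm by 190 mm) begins 51 mm behind the grasp point.
Start: joints at [-72.989, 18.392, -4.016, 83.108, 1.295, 78.541, -3.26], TCP at [0.181, 0.624, 0.24] pointing down, gripper open.
Joint ranges: [-163.93, 163.93], [-17.29, 119.83], [-79.2, 71.16], [3.27, 140.29], [-89.18, 269.18], [5.43, 117.66], [-154.24, 154.24]. Speed limits (degrees/s): [147.25, 147.25, 180, 180, 180, 180, 180].

INTERFACE

Orientations are given as [roll, pitch, yaw] about the fixed x, y, z axes, in that order (R = Rz(yaw) Ry(pitch) Rx(roll)).
In Python, from cell import env gives the robot as it stands.
- The arm moves only by the tool jog_arm, called after "Emit:" as name(argument=value, ...) on one line, values as JSON. Schema: {"type":"object","properties":{"ticks":{"type":"array","items":{"type":"array","items":{"type":"array","items":{"type":"number"},"minItems":5,"maxItems":5},"minItems":1,"maxItems":8},"minItems":1,"maxItems":1},"force":{"type":"number"},"only":{"type":"string"},"quiet":{"type":"boolean"},"lines":{"type":"string"}},"required":["ticks"],"additionalProperties":false}. ticks is a list that holds a single list of rows (three levels of brackets), with 1 to 8 rows, each of 5 numbers: dx, dy, dz in m, then a turn about the tool's z in degrees, then the finger opening in m; each row is the pose to reach, as a shift and turn from the pose commanded when the call began, along the tool's axes at that moment; what a row does not reach only later rows make up. A row lasts 1/12 s, in which the tool goes at most 0.0417 m and 7.16 degrees, less where a joint would pass 70% of its speed; a pose out of reach is approached as far as the arm can. The fingers move at their own pace and stop on an object; force is the grip in N (left out, the last holds). Time passes only in rows, so rows that do not move let the fingers close. The tool returns the time, the measured TCP pose, the force, the opening and the grip force at its end. only (a regular expression) keeps the lines of the reply that match it, lines (a string "A,B") keeps lines A to B, and quiet returns only ok. Input that does not fit is refused with a message, and nothing moves.
- env.get_obs(): the state, without advancing time (a new reading comes with each control period).
- env.read_camera(name): name is "side" or "top"; returns a dict with "color" (400x640x3 uint8, blue, green, red), "fx", "fy", "cx", "cy" (pixels), "dist" ([k1, k2, p1, p2, k3] as OpenCV has them; the pictures are not rectified), "world_from_camera" (4x4, takes a point from camera to world coordinates). Camera axes: x right, y down, z forward; pixel columns grow to the right and rows downward; lengths in m; the calibration is good to about 2 mm. A picture is of the moment at which its call begins. There is no depth.
- env.sign_off(): hands the job in; it is judged then, once.
The state is a dict: "time_s": time; "qpos": joint angles; "joint_velocities": joint speeds; "effort": joint torques, N m; "tool_pos": TCP position; "tool_rot": TCP orientation; "force": force on the tool from outside, world axes, zero at the start; "wrist_torque": the same for the moment, N m; "grip_width": finger opening in m; "grasp_force": force on a finger pad.
Only numpy, scipy, OpenCV 4.12 (cv2) and the standard library are available. Lean on these libraries where they do the work, as an engineer would, in place of code of your own. Each camera call takes 0.05 s, during which the arm holds its last target. There are 200 camera calls.

## Working session

There is one attempt and no reset: what is moved stays moved. The work goes in short steps, Python scripts to look and compute and a tool call to move; the robot and the scene stay as the last step left them, time stands still between calls to the robot, and variables do not carry over. Pictures are saved under pics/ and viewed, at most 10 in all, crops included, and the job is handed in when it is done.

```bash
ls; mkdir -p pics
```

Run:
```python
from cell import env
import cv2,numpy as np
for n in ("side","top"):
    c=env.read_camera(n); cv2.imwrite(f"pics/{n}0.png",c["color"]); print(n,c["fx"],c["fy"],c["cx"],c["cy"],c["dist"]); print(np.round(c["world_from_camera"],3))
o=env.get_obs(); print(o, env.tip_reach)
```

```text
cell.py
pics
side 392.35910667520346 392.35910667520346 324.14386343555714 198.14413086124932 [-0.0932076  0.         0.         0.         0.       ]
[[ 0.98  -0.13   0.15   0.43 ]
 [-0.199 -0.639  0.743 -0.698]
 [-0.001 -0.758 -0.652  0.716]
 [ 0.     0.     0.     1.   ]]
top 364.19117155994735 364.19117155994735 321.15770079574304 198.4141431526589 [-0.06389285  0.          0.          0.          0.        ]
[[-0.02  -0.996  0.092  0.468]
 [-1.     0.019 -0.019  0.014]
 [ 0.017 -0.093 -0.996  1.164]
 [ 0.     0.     0.     1.   ]]
{'time_s': 0.1, 'qpos': array([-72.98829358,  18.43535817,  -4.01631328,  83.16741517,
         1.29553931,  78.54082498,  -3.26204592]), 'joint_velocities': array([ 0.01226939, -0.03447059, -0.02324196, -0.08995742,  0.08036559,
        0.00171779, -0.07918874]), 'effort': array([-6.05220011e-04, -4.92573845e+01, -4.06088233e-01, -3.13402963e+01,
       -6.41906122e-02,  3.93961603e-02,  5.44199122e-05]), 'tool_pos': array([0.18129791, 0.62372296, 0.23856914]), 'tool_rot': array([-1.79901667e+02,  5.70979017e-03,  1.63796686e+02]), 'force': array([ 0.89929466,  1.52697777, -0.46332154]), 'wrist_torque': array([-0.04130568,  0.02636096, -0.01595617]), 'grasp_force': 0.0, 'grip_width': 0.08689435843219939} 0.017
```

View pics/side0.png

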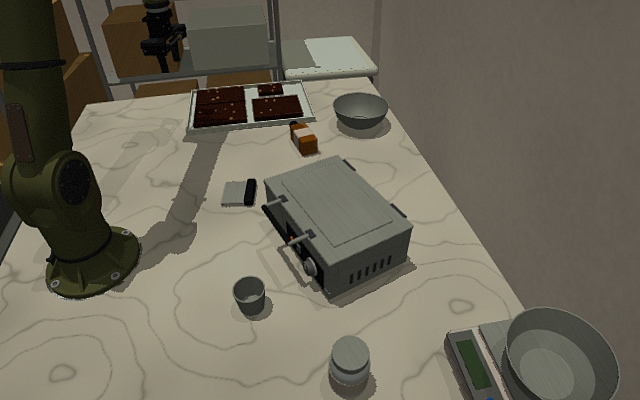

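View pics/top0.png

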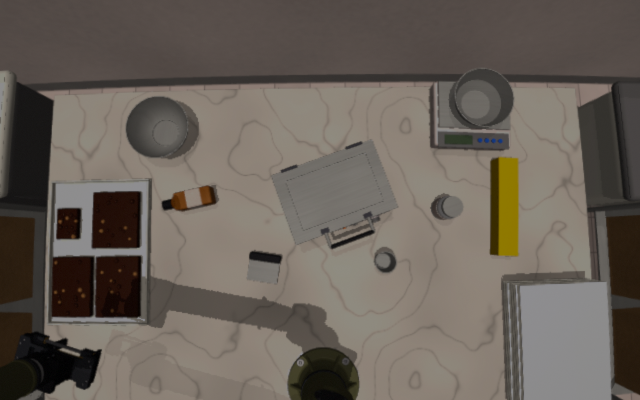

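The side view has the bottle at (303,138) and the handle between (268,207) and (297,240). In the top view the bottle's cap is at (167,204) and its base at (214,194). The bar there runs from about (330,245) to (373,228), and the cup at (385,260) is clear of it.

Create h.py:
```python
import cv2, numpy as np
def rays(c,px):
    K=np.array([[c["fx"],0,c["cx"]],[0,c["fy"],c["cy"]],[0,0,1]])
    u=cv2.undistortPoints(np.float64(px).reshape(-1,1,2),K,np.float64(c["dist"])).reshape(-1,2)
    T=np.array(c["world_from_camera"]); return T[:3,3], np.c_[u,np.ones(len(u))]@T[:3,:3].T
def plane(c,px,z):
    o,d=rays(c,px); return o+d*((z-o[2])/d[:,2])[:,None]
def tri(c1,p1,c2,p2):
    o1,d1=rays(c1,[p1]); o2,d2=rays(c2,[p2]); A=np.c_[d1[0],-d2[0]]
    s=np.linalg.lstsq(A,o2-o1,rcond=None)[0]; a=o1+s[0]*d1[0]; b=o2+s[1]*d2[0]
    return (a+b)/2, np.linalg.norm(a-b)
def blob(m,roi):
    x0,y0,x1,y1=roi; k=np.zeros_like(m); k[y0:y1,x0:x1]=m[y0:y1,x0:x1]
    cs=cv2.findContours(k,cv2.RETR_EXTERNAL,cv2.CHAIN_APPROX_NONE)[0]; return max(cs,key=cv2.contourArea)
def ends(c):
    p=c.reshape(-1,2).astype(float); r=cv2.boxPoints(cv2.minAreaRect(c)); 
    e=sorted([(np.linalg.norm(r[i]-r[(i+1)%4]),i) for i in range(4)])[:2]
    return [(r[i]+r[(i+1)%4])/2 for _,i in e], r
```

Run:
```python
from cell import env
from h import *
S,T=env.read_camera("side"),env.read_camera("top")
out=[]
for n,c,rb,rc,rh in (("top",T,(155,175,222,218),(155,190,180,215),(315,215,385,255)),("side",S,(285,115,325,160),(285,115,302,140),(255,180,325,260))):
    im=c["color"]; hsv=cv2.cvtColor(im,cv2.COLOR_BGR2HSV)
    amber=cv2.inRange(hsv,(3,140,60),(20,255,255)); dark=cv2.inRange(hsv,(0,0,0),(179,255,45))
    for nm,m,r in (("amber",amber,rb),("cap",dark,rc),("bar",dark,rh)):
        b=blob(m,r); e,box=ends(b); print(n,nm,cv2.contourArea(b),np.round(e,1).tolist(),np.round(box,1).tolist())
        if n=="top": print(np.round(plane(c,box,{"amber":.056,"cap":.04,"bar":.13}[nm]),3).tolist())
    for r in (rb,rh):
        x0,y0,x1,y1=r; out.append(cv2.resize(im[y0-8:y1+8,x0-8:x1+8],(390,290),interpolation=cv2.INTER_CUBIC))
cv2.imwrite("pics/z.png",np.vstack([np.hstack(out[:2]),np.hstack(out[2:])]))
```

```text
top amber 185.0 [[176.5, 192.5], [179.8000030517578, 209.1999969482422]] [[170.0, 193.8000030517578], [183.0, 191.1999969482422], [186.39999389648438, 207.89999389648438], [173.3000030517578, 210.5]]
[[0.594, 0.458, 0.056], [0.601, 0.418, 0.056], [0.55, 0.406, 0.056], [0.542, 0.447, 0.056]]
top cap 65.0 [[171.10000610351562, 203.5], [162.1999969482422, 205.6999969482422]] [[161.10000610351562, 201.5], [170.10000610351562, 199.1999969482422], [172.1999969482422, 207.6999969482422], [163.1999969482422, 209.89999389648438]]
[[0.572, 0.492, 0.04], [0.579, 0.464, 0.04], [0.552, 0.457, 0.04], [0.546, 0.485, 0.04]]
top bar 103.0 [[372.8999938964844, 230.8000030517578], [330.79998779296875, 246.5]] [[330.20001220703125, 244.89999389648438], [372.3999938964844, 229.3000030517578], [373.5, 232.3000030517578], [331.3999938964844, 248.0]]
[[0.432, -0.028, 0.13], [0.473, -0.149, 0.13], [0.465, -0.151, 0.13], [0.423, -0.031, 0.13]]
side amber 82.5 [[299.0, 136.8000030517578], [316.0, 140.39999389648438]] [[298.1000061035156, 141.39999389648438], [300.0, 132.1999969482422], [317.0, 135.8000030517578], [315.0, 145.0]]
side cap 27.0 [[301.0, 116.5], [285.0, 116.5]] [[285.0, 115.0], [301.0, 115.0], [301.0, 118.0], [285.0, 118.0]]
side bar 324.5 [[266.3999938964844, 202.6999969482422], [293.0, 240.8000030517578]] [[260.29998779296875, 206.89999389648438], [272.3999938964844, 198.39999389648438], [299.1000061035156, 236.5], [287.0, 245.0]]
```

View pics/z.png

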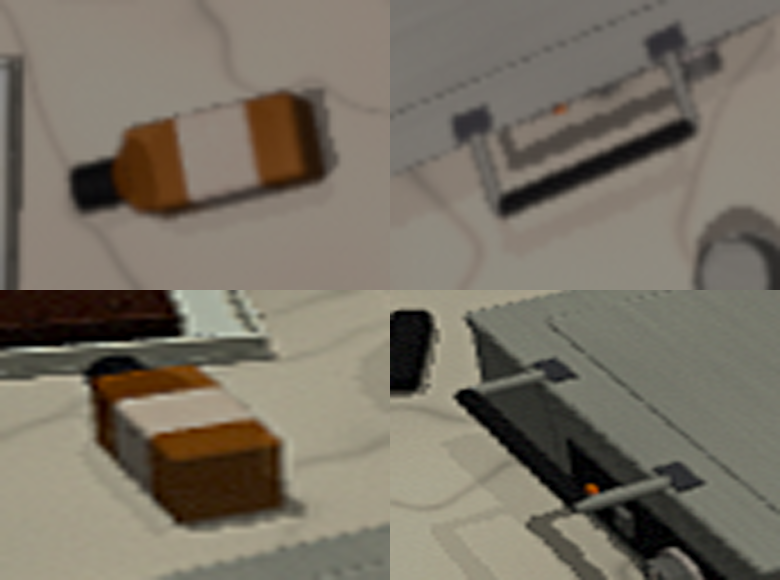

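The four crops show clean masks for the bar. The bottle's amber is split by the white label, with the cap tip at about (162,205) and the top edge of the base at about (211,195) in the top view. Next I check lengths and heights.

Run:
```python
from cell import env
from h import *
S,T=env.read_camera("side"),env.read_camera("top")
print("bar L",tri(T,(330.8,246.5),S,(262.9,207.4)))
hsv=cv2.cvtColor(T["color"],cv2.COLOR_BGR2HSV)
am=cv2.inRange(hsv,(3,140,60),(20,255,255))
am=cv2.morphologyEx(am,cv2.MORPH_CLOSE,np.ones((19,19),np.uint8))
b=blob(am,(150,170,225,222)); e,box=ends(b); e=sorted(e,key=lambda p:p[0]); print("body ends px",np.round(e,1).tolist(),"w,l",np.round(cv2.minAreaRect(b),1) if 0 else cv2.minAreaRect(b))
B=plane(T,[e[1]],.056)[0]; Bm=plane(T,[(210.6,195.1)],.056)[0]; C=plane(T,[(162.3,205.0)],.028)[0]; W=plane(T,box,.056)
print("base",B,Bm,"cap",C,"len",np.linalg.norm((C-Bm)[:2]),"widths",[np.linalg.norm(W[i]-W[i-1]) for i in range(4)])
d=(C-Bm)[:2]; d/=np.linalg.norm(d); print("axis",d,"yaw of z axis deg",np.degrees(np.arctan2(d[1],d[0])),"cap mid",C[:2]-.015*d,"origin",C[:2]-.09*d)
ss=plane(S,[(302,118)],.045); print("side cap approx",ss)
bl=plane(T,[(330.8,246.5),(372.9,230.8)],.127); m=bl.mean(0); y=(bl[0]-bl[1]); print("bar",bl,m,np.linalg.norm(y),np.degrees(np.arctan2(-y[0],y[1])))
```

```text
bar L (array([ 0.42583315, -0.02935825,  0.12600473]), np.float64(0.002905686203106471))
body ends px [[171.6999969482422, 202.5], [210.3000030517578, 193.60000610351562]] w,l ((190.97189331054688, 198.04495239257812), (17.164276123046875, 39.650230407714844), 77.00537872314453)
base [0.59235122 0.33309723 0.056     ] [0.58767321 0.3321006  0.056     ] cap [0.56232768 0.49325466 0.028     ] len 0.1631349901313527 widths [np.float64(0.053281706923457406), np.float64(0.12224867045241064), np.float64(0.05321256826725055), np.float64(0.12167908290230217)]
axis [-0.15536539  0.98785707] yaw of z axis deg 98.93798842301618 cap mid [0.56465816 0.4784368 ] origin [0.57631057 0.40434752]
side cap approx [[0.59397552 0.49909732 0.045     ]]
bar [[ 0.4273258  -0.02935119  0.127     ]
 [ 0.46907522 -0.15036788  0.127     ]] [ 0.44820051 -0.08985954  0.127     ] 0.1280158299175378 19.033869920096038
```

Create d.py:
```python
# usage: d.py x y z yaw -> shift in tool axes and turn
import sys,numpy as np
from scipy.spatial.transform import Rotation as R
from cell import env
o=env.get_obs(); t=np.array([float(a) for a in sys.argv[1:]])
Q=R.from_euler("xyz",o["tool_rot"],degrees=True)
print(np.round(Q.inv().apply(t[:3]-o["tool_pos"]),4),"turn",round(-((t[3]-o["tool_rot"][2]+180)%360-180),2),"qpos",np.round(o["qpos"],0))
```

```text
(no output)
```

Emit:
jog_arm(ticks=[[[-0.04,-0.003,0.01,7,0.087],[-0.08,-0.006,0.02,14,0.087],[-0.12,-0.009,0.03,21,0.087],[-0.16,-0.012,0.04,28,0.087],[-0.2,-0.015,0.05,35,0.087],[-0.24,-0.018,0.06,42,0.087],[-0.28,-0.021,0.07,49,0.087],[-0.32,-0.024,0.08,56,0.087]]], force=8)

```text
time_s: 0.97
tool_pos: [0.4836, 0.511, 0.1593]
tool_rot: [180.0, -0.0, 107.5]
force: [0.3, 0.7, 0.2]
grip_width: 0.0871
grasp_force: 0.0
```

```bash
python3 d.py 0.565 0.478 0.12 100
```

```text
[-0.0559  0.0677  0.0393] turn 7.47 qpos [-57.  27.  12.  81.  -6.  72. -28.]
```

Emit:
jog_arm(ticks=[[[-0.02,0.025,0.013,3,0.087],[-0.04,0.05,0.026,6,0.087],[-0.056,0.068,0.039,7.5,0.087],[-0.056,0.068,0.039,7.5,0.087],[-0.056,0.068,0.039,7.5,0.087]]])

```text
time_s: 1.38
tool_pos: [0.5652, 0.4768, 0.1188]
tool_rot: [-179.9, 0.1, 100.1]
force: [0.0, 0.9, 0.1]
grip_width: 0.0871
grasp_force: 0.0
```

```bash
python3 d.py 0.565 0.478 0.026 100
```

Run:
```python
from cell import env
import cv2
c=env.read_camera("top")["color"][150:260,110:250]; s=env.read_camera("side")["color"][70:180,240:380]
import numpy as np
cv2.imwrite("pics/a.png",np.hstack([cv2.resize(x,(400,314),interpolation=2) for x in (c,s)]))
```

```text
[0.0015 0.0001 0.0928] turn 0.09 qpos [-52.  34.  14.  77.  -8.  71. -27.]
```

View pics/a.png

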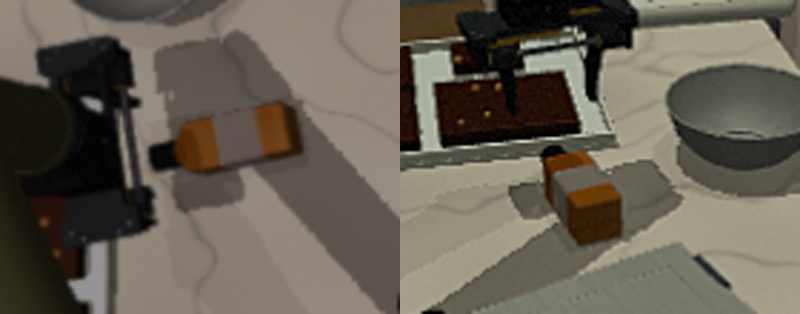

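The gripper is open above the cap with its fingers straddling it; the cap shows at (163,157) in the left crop. The bowl and tray are clear, so I can go down.

Emit:
jog_arm(ticks=[[[0.001,0,0.03,0,0.087],[0.001,0,0.06,0,0.087],[0.001,0,0.08,0,0.087],[0.001,0,0.092,0,0.087],[0.001,0,0.092,0,0.087]]])

```text
time_s: 1.9
tool_pos: [0.5606, 0.4807, 0.0258]
tool_rot: [-179.7, 0.1, 100.4]
force: [-0.6, -0.6, 0.3]
grip_width: 0.0868
grasp_force: 0.0
```

Emit:
jog_arm(ticks=[[[0,0,0,0,0.06],[0,0,0,0,0.04],[0,0,0,0,0.02],[0,0,0,0,0.02],[0,0,0,0,0.02],[0,0,0,0,0.02]]], force=8)

```text
time_s: 2.4
tool_pos: [0.5641, 0.4805, 0.0294]
tool_rot: [179.9, -0.0, 100.3]
force: [0.2, 0.3, 0.7]
grip_width: 0.055
grasp_force: 0.0
```

```bash
python3 d.py 0.565 0.478 0.026 100
```

Run:
```python
from cell import env
import cv2
import numpy as np
c=env.read_camera("top")["color"][150:260,110:250]; s=env.read_camera("side")["color"][70:180,240:380]
cv2.imwrite("pics/b.png",np.hstack([cv2.resize(x,(400,314),interpolation=2) for x in (c,s)]))
```

```text
[-0.0026  0.0005  0.0034] turn 0.29 qpos [-51.  38.  13.  80.  -9.  62. -27.]
```

View pics/b.png

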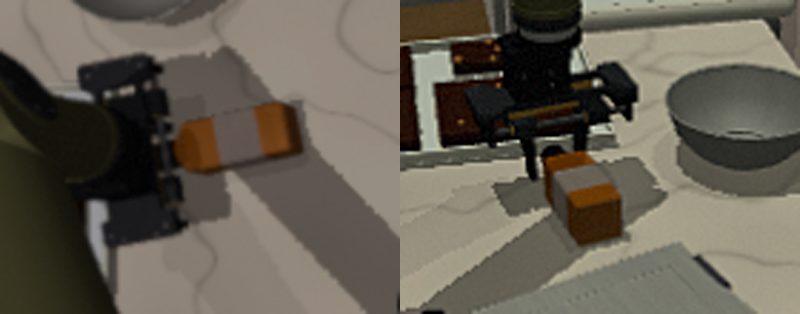

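The fingers are around the cap at about (165,150) in the left crop but only half closed, so they need more time.

Emit:
jog_arm(ticks=[[[-0.001,0,0.002,0,0.01],[-0.001,0,0.002,0,0.01],[-0.001,0,0.002,0,0.01],[-0.001,0,0.002,0,0.01],[-0.001,0,0.002,0,0.01],[-0.001,0,0.002,0,0.01],[-0.001,0,0.002,0,0.01],[-0.001,0,0.002,0,0.01]]], force=8)

```text
time_s: 3.17
tool_pos: [0.5639, 0.4791, 0.0264]
tool_rot: [-180.0, 0.0, 100.3]
force: [0.5, -0.6, -0.8]
grip_width: 0.0321
grasp_force: 8.0
```

Emit:
jog_arm(ticks=[[[0,0,0,0,0.01],[0,0,0,0,0.01],[0,0,0,0,0.01]]])

```text
time_s: 3.42
tool_pos: [0.5638, 0.4793, 0.0265]
tool_rot: [-180.0, 0.0, 100.3]
force: [-0.1, -0.8, -1.3]
grip_width: 0.0321
grasp_force: 8.0
```

```bash
python3 d.py 0.565 0.478 0.026 100
```

```text
[-0.0015  0.001   0.0005] turn 0.29 qpos [-51.  38.  13.  81.  -9.  62. -26.]
```

Emit:
jog_arm(ticks=[[[-0.005,0,-0.02,0,0.01],[-0.012,0,-0.039,0,0.01],[-0.022,0,-0.057,0,0.01],[-0.033,0,-0.073,0,0.01],[-0.047,0,-0.087,0,0.01],[-0.062,0,-0.099,0,0.01],[-0.079,0,-0.109,0,0.01],[-0.097,0,-0.117,0,0.01]]], force=8)

```text
time_s: 4.08
tool_pos: [0.5814, 0.3821, 0.1444]
tool_rot: [180.0, -0.0, 100.3]
force: [1.0, -0.6, -3.9]
grip_width: 0.0318
grasp_force: 8.5
```

Emit:
jog_arm(ticks=[[[-0.019,0,-0.005,0,0.01],[-0.038,0,-0.008,0,0.01],[-0.057,0,-0.008,0,0.01],[-0.076,0,-0.008,0,0.01],[-0.076,0,-0.008,0,0.01],[-0.076,0,-0.008,0,0.01]]])

```text
time_s: 4.58
tool_pos: [0.5954, 0.3055, 0.1512]
tool_rot: [-180.0, 0.1, 100.1]
force: [0.1, 0.7, -3.5]
grip_width: 0.0317
grasp_force: 8.0
```

Run:
```python
from cell import env
import cv2
import numpy as np
c=env.read_camera("top")["color"][150:260,140:280]; s=env.read_camera("side")["color"][70:180,240:380]
cv2.imwrite("pics/c.png",np.hstack([cv2.resize(x,(400,314),interpolation=2) for x in (c,s)]))
```

```text
(no output)
```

View pics/c.png

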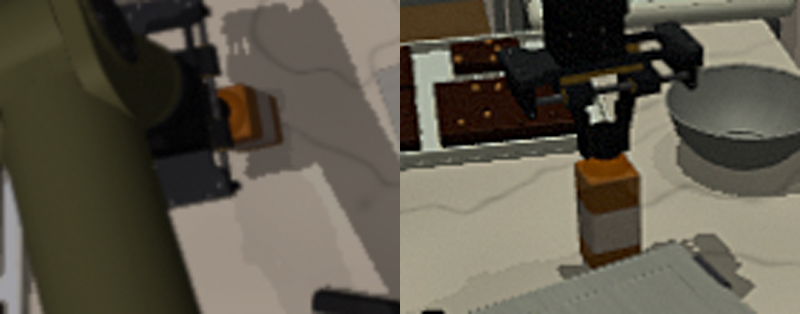

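The bottle hangs upright in the fingers a few millimetres off the marble. Now lower it until the force falls away.

Emit:
jog_arm(ticks=[[[0,0,0.003,0,0.01],[0,0,0.006,0,0.01],[0,0,0.006,0,0.01],[0,0,0.006,0,0.01]]])

```text
time_s: 5.02
tool_pos: [0.5952, 0.31, 0.1468]
tool_rot: [179.9, -0.0, 100.4]
force: [-0.8, -0.9, 5.0]
grip_width: 0.0314
grasp_force: 8.5
```

Emit:
jog_arm(ticks=[[[0,0,0.002,0,0.01],[0,0,0.002,0,0.01],[0,0,0.002,0,0.01]]])

```text
time_s: 5.27
tool_pos: [0.5958, 0.3095, 0.1463]
tool_rot: [179.8, -0.0, 100.3]
force: [-2.2, -2.0, 10.8]
grip_width: 0.0316
grasp_force: 10.1
```

Emit:
jog_arm(ticks=[[[0,0,-0.002,0,0.01],[0,0,-0.002,0,0.01]]])

```text
time_s: 5.43
tool_pos: [0.595, 0.3096, 0.1463]
tool_rot: [179.9, -0.0, 100.3]
force: [-0.9, -1.7, 4.5]
grip_width: 0.0319
grasp_force: 9.5
```

Emit:
jog_arm(ticks=[[[0,0,0,0,0.05],[0,0,0,0,0.087],[0,0,0,0,0.087],[0,0,0,0,0.087],[0,0,0,0,0.087],[0,0,0,0,0.087]]])

```text
time_s: 5.93
tool_pos: [0.5947, 0.3092, 0.1452]
tool_rot: [-180.0, 0.0, 100.3]
force: [0.2, -0.3, -0.0]
grip_width: 0.0637
grasp_force: 0.0
```

Emit:
jog_arm(ticks=[[[0,0,-0.02,0,0.087],[0,0,-0.05,0,0.087],[0,0,-0.09,0,0.087],[0,0,-0.12,0,0.087],[0,0,-0.12,0,0.087]]])

```text
time_s: 6.35
tool_pos: [0.5978, 0.3104, 0.274]
tool_rot: [179.3, -0.3, 100.3]
force: [0.6, -0.4, 1.1]
grip_width: 0.086
grasp_force: 0.0
```

```bash
python3 d.py 0.448 -0.090 0.23 109
```

Run:
```python
from cell import env
import cv2
import numpy as np
c=env.read_camera("top")["color"][130:280,140:400]; s=env.read_camera("side")["color"][70:250,200:420]
cv2.imwrite("pics/e.png",np.hstack([cv2.resize(x,(400,314),interpolation=2) for x in (c,s)]))
```

```text
[-0.3674 -0.2194  0.0396] turn -8.71 qpos [-43.  20.  18.  78.  -6.  82. -15.]
```

View pics/e.png

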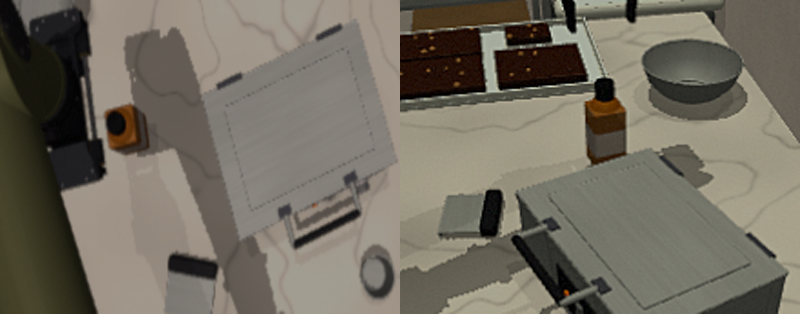

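The bottle stands upright and is released, at (122,125) left and (605,130) right; the lid is shut and nothing else has moved. On to the handle.

Emit:
jog_arm(ticks=[[[-0.033,-0.02,0,-1,0.06],[-0.066,-0.04,0,-2,0.034],[-0.1,-0.06,0,-3,0.034],[-0.133,-0.08,0,-4,0.034],[-0.166,-0.1,0.01,-5,0.034],[-0.2,-0.12,0.02,-6,0.034],[-0.233,-0.14,0.03,-7,0.034],[-0.267,-0.16,0.04,-8,0.034]]])

```text
time_s: 7.12
tool_pos: [0.483, 0.0164, 0.2233]
tool_rot: [-179.9, -0.0, 108.4]
force: [0.5, -0.7, -0.1]
grip_width: 0.0419
grasp_force: 0.0
```

```bash
python3 d.py 0.448 -0.090 0.22 109
```

```text
[-0.0899 -0.0668  0.0034] turn -0.61 qpos [-31.  -2.  26. 108.   1.  74.  13.]
```

Emit:
jog_arm(ticks=[[[-0.033,-0.02,0.003,-0.7,0.034],[-0.066,-0.04,0.006,-0.7,0.034],[-0.09,-0.053,0.01,-0.7,0.034],[-0.1,-0.059,0.01,-0.7,0.034],[-0.1,-0.059,0.01,-0.7,0.034],[-0.1,-0.059,0.01,-0.7,0.034]]])

```text
time_s: 7.62
tool_pos: [0.4602, -0.0947, 0.2148]
tool_rot: [-180.0, -0.1, 109.0]
force: [0.1, 0.7, 0.0]
grip_width: 0.0341
grasp_force: 0.0
```

```bash
python3 d.py 0.448 -0.090 0.127 109
```

```text
[ 0.0083 -0.01    0.0878] turn -0.01 qpos [-25.  -4.  32. 111.   2.  73.  25.]
```

Emit:
jog_arm(ticks=[[[0.008,-0.01,0.02,0,0.034],[0.008,-0.01,0.044,0,0.034],[0.008,-0.01,0.044,0,0.034],[0.008,-0.01,0.044,0,0.034],[0.008,-0.01,0.044,0,0.034]]])

```text
time_s: 8.03
tool_pos: [0.4494, -0.0902, 0.1724]
tool_rot: [180.0, 0.0, 109.1]
force: [0.7, 0.1, 0.1]
grip_width: 0.0336
grasp_force: 0.0
```

```bash
python3 d.py 0.448 -0.090 0.127 109
```

Run:
```python
from cell import env
import cv2
import numpy as np
c=env.read_camera("top")["color"][190:290,290:420]; s=env.read_camera("side")["color"][160:260,230:360]
cv2.imwrite("pics/f.png",np.hstack([cv2.resize(x,(400,308),interpolation=2) for x in (c,s)]))
```

```bash
python3 d.py 0.448 -0.090 0.127 109
```

```text
[ 0.0007 -0.0013  0.0454] turn 0.12 qpos [-25.  -4.  32. 115.   2.  68.  25.]
[ 0.0014 -0.0014  0.0459] turn 0.06 qpos [-25.  -4.  32. 115.   2.  68.  25.]
```

View pics/f.png

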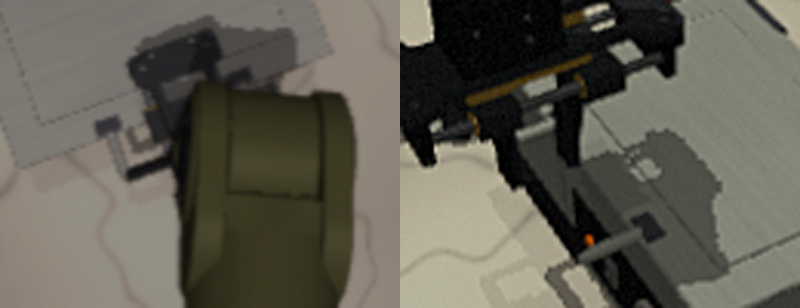

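The two fingers are in line with the bar: one ahead of it at about (510,170) in the right crop, one over the gap at about (568,150). Go down and close.

Emit:
jog_arm(ticks=[[[0.001,-0.001,0.012,0,0.034],[0.001,-0.001,0.024,0,0.034],[0.001,-0.001,0.036,0,0.034],[0.001,-0.001,0.047,0,0.034],[0.001,-0.001,0.047,0,0.034]]])

```text
time_s: 8.55
tool_pos: [0.4464, -0.0905, 0.1233]
tool_rot: [-179.9, -0.0, 109.0]
force: [-0.8, -0.4, -0.0]
grip_width: 0.0338
grasp_force: 0.0
```

Emit:
jog_arm(ticks=[[[0,0,0,0,0.02],[0,0,0,0,0.005],[0,0,0,0,0.005],[0,0,0,0,0.005],[0,0,0,0,0.005],[0,0,0,0,0.005],[0,0,0,0,0.005]]], force=15)

```text
time_s: 9.13
tool_pos: [0.4488, -0.0904, 0.1253]
tool_rot: [179.8, 0.1, 109.0]
force: [4.7, 0.7, -1.9]
grip_width: 0.0124
grasp_force: 15.0
```

```bash
python3 d.py 0.448 -0.090 0.125 109
```

```text
[ 0.0006 -0.0006  0.0003] turn 0.02 qpos [-25.  -1.  33. 119.   1.  62.  27.]
```

Emit:
jog_arm(ticks=[[[0,0,-0.007,0,0.005],[0.000,0.001,-0.02,0,0.005],[0,0.002,-0.033,0,0.005],[0,0.004,-0.046,0,0.005],[0,0.007,-0.059,0,0.005],[0,0.01,-0.071,0,0.005],[0,0.014,-0.084,0,0.005],[0,0.019,-0.096,0,0.005]]], force=15)

```text
time_s: 9.8
tool_pos: [0.4681, -0.0837, 0.2217]
tool_rot: [179.6, 0.1, 109.0]
force: [11.5, 2.0, -6.9]
grip_width: 0.0122
grasp_force: 15.0
```

```bash
python3 d.py 0.448 -0.090 0.125 109
```

```text
[ 0.0008 -0.0218  0.0966] turn 0.05 qpos [-26.  -4.  32. 110.   2.  73.  24.]
```

Emit:
jog_arm(ticks=[[[0,0.007,-0.0125,0,0.005],[0,0.0145,-0.024,0,0.005],[0,0.021,-0.036,0,0.005],[0,0.028,-0.047,0,0.005],[0,0.036,-0.057,0,0.005],[0,0.0445,-0.068,0,0.005],[0,0.053,-0.0775,0,0.005],[0,0.0625,-0.087,0,0.005]]])

```text
time_s: 10.47
tool_pos: [0.5251, -0.0638, 0.3063]
tool_rot: [180.0, 0.0, 109.0]
force: [9.1, 0.7, -12.1]
grip_width: 0.0118
grasp_force: 15.6
```

```bash
python3 d.py 0.448 -0.090 0.125 109
```

```text
[ 0.0005 -0.0815  0.1812] turn 0.02 qpos [-27.   2.  32.  95.  -1.  83.  24.]
```

Emit:
jog_arm(ticks=[[[0,0.007,-0.003,0,0.005],[0,0.015,-0.0085,0,0.005],[0,0.023,-0.0145,0,0.005],[0,0.031,-0.02,0,0.005],[0,0.04,-0.0255,0,0.005],[0,0.049,-0.031,0,0.005],[0,0.049,-0.031,0,0.005],[0,0.049,-0.031,0,0.005]]])

```text
time_s: 11.13
tool_pos: [0.5696, -0.0486, 0.339]
tool_rot: [-179.9, -0.0, 109.0]
force: [-4.7, 0.4, 3.9]
grip_width: 0.012
grasp_force: 14.6
```

```bash
python3 d.py 0.448 -0.090 0.125 109
```

Run:
```python
from cell import env
import cv2
import numpy as np
c=env.read_camera("top")["color"][120:270,200:440]; s=env.read_camera("side")["color"][80:260,190:430]
cv2.imwrite("pics/g.png",np.hstack([cv2.resize(c,(400,250),interpolation=2),cv2.resize(s,(400,300),interpolation=2)[:250]]) if 0 else cv2.resize(s,(800,600),interpolation=2))
```

```text
[ 2.000e-04 -1.280e-01  2.143e-01] turn -0.02 qpos [-26.   7.  32.  86.  -4.  88.  25.]
```

View pics/g.png

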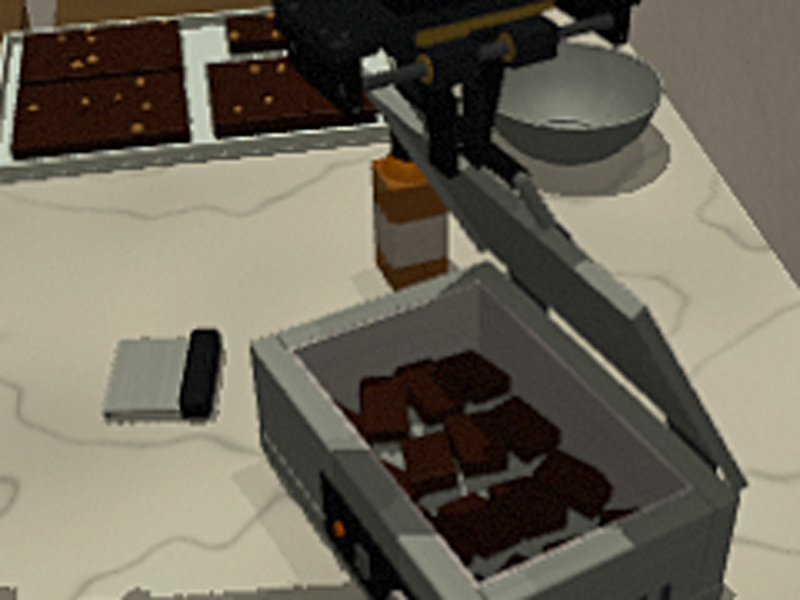

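The lid stands open with the fingers on the bar. Its right front corner is at (640,300) and its hinge corner at (742,485) in this crop, and the bottle still stands. I check the angle by casting these rays onto the vertical plane of the lid's right side.

Run:
```python
from cell import env
from h import *
S=env.read_camera("side")
th=np.radians(19.0); mx=np.array([np.cos(th),np.sin(th),0]); my=np.array([-np.sin(th),np.cos(th),0])
H=np.array([.448,-.090,.126])+.252*mx
o,d=rays(S,[(190+640/3.333,80+300/3.333),(190+742/3.333,80+485/3.333)])
P=o+d*(((H-.156*my-o)@my)/(d@my))[:,None]
for p in P: print("behind/above hinge",(p-H)@mx,p[2]-H[2],"dist",np.hypot((p-H)@mx,p[2]-H[2]),"deg",np.degrees(np.arctan2(p[2]-H[2],-(p-H)@mx)))
ob=env.get_obs(); print(ob["tool_pos"],ob["force"],ob["grip_width"],ob["grasp_force"])
```

```text
behind/above hinge -0.11013224303108045 0.19143566269486323 dist 0.22085453109791164 deg 60.088338042814385
behind/above hinge -0.007230404324708266 0.006802434276529934 dist 0.009927328884713617 deg 43.253148913074256
[ 0.56934989 -0.04862165  0.33878951] [-3.81170179 -0.24797812  4.39813054] 0.011836706272742643 14.554817690514028
```

Emit:
jog_arm(ticks=[[[0,-0.001,-0.001,0,0.005],[0,-0.001,-0.001,0,0.005],[0,-0.001,-0.001,0,0.005],[0,-0.001,-0.001,0,0.005],[0,-0.001,-0.001,0,0.005],[0,-0.001,-0.001,0,0.005],[0,-0.001,-0.001,0,0.005],[0,-0.001,-0.001,0,0.005]]])

```text
time_s: 11.95
tool_pos: [0.5697, -0.0485, 0.3392]
tool_rot: [-180.0, -0.0, 109.0]
force: [1.9, 0.3, -4.0]
grip_width: 0.0117
grasp_force: 15.2
```

```bash
python3 d.py 0.448 -0.090 0.125 109
```

```text
[ 0.0003 -0.1286  0.2142] turn 0.0 qpos [-26.   7.  32.  86.  -4.  87.  25.]
```

Emit:
jog_arm(ticks=[[[0,0,0,0,0.005],[0,0,0,0,0.005],[0,0,0,0,0.005],[0,0,0,0,0.005],[0,0,0,0,0.005],[0,0,0,0,0.005],[0,0,0,0,0.005],[0,0,0,0,0.005]]])

```text
time_s: 12.62
tool_pos: [0.5697, -0.0485, 0.3392]
tool_rot: [180.0, -0.0, 109.0]
force: [4.3, 0.5, -8.4]
grip_width: 0.012
grasp_force: 15.5
```

```bash
python3 -c "
from cell import env
print(env.sign_off())"
```

```text
the job is handed in; nothing more can be done
None
```

I stood the bottle upright about 10 cm from where it lay and released it, and the gripper is holding the lid by its bar at about 60° (60.1° by camera); the job is handed in at 12.6 s, but no verdict came back.

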